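Close up and switch on a bench service box

TASK

Shut the open cover of the grey service box and fasten it with its black quarter-turn wing stud: turn the wing in line with the slot marks, push it fully in, then turn it a quarter turn clockwise so that it locks. Only when the cover is locked, turn the dial on the separate selector pod four clicks clockwise from its off stop. Leave the things lying about where they are.

Things in the scene. Friction and masses are not known exactly. Their poses are not given: they have to be found in the camera images.
- unit: Fixed, open-topped grey sheet-metal service box, 190 (its x) x 180 (its y) x 59 mm high; origin at the centre of its underside on the bench. Its x axis points from its front edge (near the robot) to its hinge edge; z up. May stand left or right, yawed up to 0.3 rad.
- cover (a joint): The box's flat sheet cover, 195 x 180 x 6 mm, hinged along the box's +x edge. 0 = shut and flat, growing as it opens upward (rad); starts standing open at 0.9 to 1.45. A stiff hinge (about 0.35 Nm friction, 2 N at the free edge besides its 0.25 kg weight) keeps it where it is left. Shut, its upper face is 66 mm above the bench.
- cover_hinge (a point): Point on the hinge line, half-way along it: 95 mm along the box's +x from the box's centre, 60 mm above the bench; it lies in the plane of the cover's underside. Turns with the cover: its -x axis runs along the cover to the free edge (193 mm away), its z axis is the cover's outward normal (up when shut).
- stud (a joint): How far the wing stud is pushed in through the cover (m): 0 = out (start), 0.0145 = bottomed; the wing moves with it. No spring: about 3 N of friction holds it where it is left. With the cover shut and the wing not within about 0.2 rad of the slot, it stops at 0.002 against the strike plate; in line it goes through, and beyond 0.012 the wing can be turned to lock. Once locked it cannot come out or the cover open.
- wing (a joint): Angle of the wing about the stud axis (rad), growing clockwise seen from outside (above, with the cover shut). 0 = wing in line with the slot, that is parallel to the box's x; 1.57 = locked, parallel to the front edge; end stop 1.62. Starts turned the other way, -1.35 to -0.45. Turns with 0.04 Nm friction and stays where left.
- wing_centre (a point): Centre of the black plastic wing, a bar 56 long x 10 wide x 18 mm high with an 18 mm round hub, on the stud axis, which passes through the cover 155 mm from the hinge and midway across, 38 mm in from the free edge. With the stud out this point is 25 mm above the cover's outer face (wing from 16 to 34 mm above it); it goes down with the stud. Its x axis is along the wing, z is the stud axis (outward).
- strike (a point): Fixed point of the box where the stud axis crosses the shut cover's upper face: 60 mm towards the front from the box's centre, 66 mm above the bench. The 28 x 10 mm slot in the steel plate below it runs along the box's x; a line of small raised dashes on the cover, fore and aft of the stud, marks its direction.
- pod: Fixed grey selector pod, 110 x 110 x 45 mm; origin at the centre of its underside; z up. Stands on the other side from the box, yawed up to 0.5 rad. Nine raised ticks on its top round the dial, the longest one (off) towards its -x; ticks are 20 degrees apart, running clockwise.
- dial (a joint): Angle of the dial (rad), growing clockwise from above: 0 = off stop (start). Click stops every 0.349 rad (20 degrees), eight of them past off; four clicks = 1.396. About 0.1 Nm to pass a click; it settles into the nearest stop when let go.
- dial_grip (a point): Centre of the dial's black grip bar, 44 long x 12 wide x 26 mm high, on the dial's axis in the middle of the pod, 65 mm above the bench (bar from 52 to 79 mm). Its x axis is along the bar, with the pointer line at the -x end.
- cartridge: Bystander: standing white sealant cartridge, 48 mm across, 215 mm tall with nozzle, between box and pod; origin under its foot. Leave it standing.
- screwdriver: Bystander: screwdriver, 170 mm, lying between box and pod; its x axis along the shaft.
- pliers: Bystander: pliers lying flat, 140 mm long, 14 mm high.
- tape: Bystander: roll of tape lying flat, 90 mm across, 24 mm high.
- jar: Bystander: glass jar, 56 mm across, 75 mm tall.
- carton: Bystander: small cardboard box 100 x 65 x 50 mm.
- coupling: Bystander: brass hose coupling standing close behind the pod, 32 mm across, 60 mm tall.
- measure: Bystander: yellow tape measure 70 x 36 x 62 mm, standing.
There are look-alikes about, which are no part of the job. Leave any purple or turquoise look-alike of the pod alone.

How it is judged:
On the way, in this order (a step that is already met when the one before it is completed fails the run):
1. the cover is shut (value of joint cover below 0.03 rad), for 0.1 s.
2. the shut cover is locked: stud pushed in and wing turned a quarter turn clockwise (value of joint cover below 0.03 rad and value of joint stud above 0.0105 m and value of joint wing above 1.37 rad), for 0.2 s.
3. the dial stands at four clicks (value of joint dial between 1.276 and 1.516 rad), for 0.2 s.
At the end, for the whole second after the job is handed in: Cover shut (within 0.03 rad), stud pushed in more than 10.5 mm, wing turned to more than 1.37 rad clockwise of the slot, dial at rest at the fourth click (within 0.12 rad of 1.396) (all of step 2 and all of step 3 and velocity of joint dial between -0.1 and 0.1 rad/s); the robot touches nothing.
It fails at once if a bystander was shifted by more than 40 mm (distance of any of cartridge, screwdriver, pliers, tape, jar, carton, measure, coupling from where it was at the start of the episode above 0.04 m).
It fails at once if the cartridge was tipped (angle between cartridge's own z axis and vertical above 0.3 rad).
It also fails if it takes over 72 s, if anything falls off the work surface, if the arm or the gripper's body presses on something with over 40 N, if the wrist force passes 120 N, or if a joint passes its speed limit or range.

ROBOT

A 6-joint arm with a two-finger parallel gripper is mounted at the origin on the work surface. World frame = base frame: x ahead of the robot, y to its left, z up, the work surface at z = 0. Lengths are in m, angles in rad, forces in N, time in s.
With the tool pointing down it reaches from about 0.375 to 0.9 m from the base axis. Payload 3.1 kg.
Tool frame: the origin (TCP) lies on the centre line of the jaws, within the pads' length; the fingertips stand 8 mm ahead of it and the grasp point (between the pads) lies 11 mm behind it; z points along the fingers, y is the line along which they close (so a half turn about z gives the same grasp; the last joint's range is limited). The gripper opens to 87 mm and grips with 3 to 60 N. Pads are 19 mm wide; open, the fingers measure 117 mm over their backs; the gripper's body (75 mm by 190 mm) begins 51 mm behind the grasp point.
Start: joints at [-1.3, 0.527, 1.433, -0, 1.181, -0.178], TCP at [0.271, -0.563, 0.231] pointing down, gripper open.
Joint ranges: [-3.08, 3.08], [-0.75, 2.2], [0.22, 2.44], [-1.43, 4.57], [0, 2.65], [-2.85, 2.85]. Speed limits (rad/s): [2.79, 2.79, 3.14, 3.14, 3.14, 3.14].

INTERFACE

Orientations are given as a unit quaternion [x, y, z, w].
In Python, from rig import robot gives the robot as it stands. The module is installed in compiled form; this text tells all that it offers.
- The arm moves only by the tool send_rows, never from a script. Its argument "increments" is one flat list of numbers, 7 for each row, row after row: the turn, a rotation vector about the world's x, y, z in rad, then the shift along the world's x, y, z in cm, then the opening, from 0 (shut) to 1 (fully open). A call has 1 to 20 rows; each row shifts and turns the commanded pose from where the row before left it; what a row does not reach is not made up. A row lasts 1/12 s, in which the tool goes at most 41.7 mm and 7.16 degrees, less where a joint would pass 70% of its speed; a pose out of reach is approached as far as the arm can. A call is refused whole if a number of a shift passes 4.17 or a number of a turn 0.125, either way. A call with a gripper value outside its range is refused whole. The fingers move at their own pace and stop on an object; "newtons" is the grip in N (left out, the last holds). Time passes only in rows, so rows that do not move let the fingers close. It gives the time, the measured TCP pose, the force, the opening and the grip force at its end, in the units of the state.
- robot.get_obs(): the state, without advancing time (a new reading comes with each control period).
- robot.camera(name): name is "scene" or "top" or "wrist"; returns a dict with "image" (384x512x3 uint8, red, green, blue), "range_z" (384x512 float32, m along the optical axis (not along the pixel's ray), 0 where there is no reading), "fx", "fy", "cx", "cy" (pixels), "dist_coeffs" ([k1, k2, p1, p2, k3] as OpenCV has them; the pictures are not rectified), "R" (3x3) and "t" (3): a world point X has camera coordinates R X + t. Camera axes: x right, y down, z forward; pixel columns grow to the right and rows downward; lengths in m; the calibration is good to about 2 mm. A picture is of the moment at which its call begins.
- robot.hand_in(): hands the job in; it is judged then, once.
The state is a dict: "time": time; "q": joint angles; "joint_velocities": joint speeds; "joint_torque": joint torques, N m; "position": TCP position; "tool_rot": TCP orientation; "ft_force": force on the tool from outside, world axes, zero at the start; "moment": the same for the moment, N m; "grip_width": finger opening in m; "grip_force": force on a finger pad.
Only numpy, scipy, OpenCV 4.12 (cv2) and the standard library are available. Lean on these libraries where they do the work, as an engineer would, in place of code of your own. Each camera call takes 0.05 s, during which the arm holds its last target. There are 200 camera calls.

## Working session

There is one attempt and no reset: what is moved stays moved. The work goes in short steps, Python scripts to look and compute and a tool call to move; the robot and the scene stay as the last step left them, time stands still between calls to the robot, and variables do not carry over. Pictures are saved under pics/ and viewed, at most 10 in all, crops included, and the job is handed in when it is done.

Besides the shell and the picture viewer there is one more tool, called after "Request:" as name(argument=value, ...), one argument or row to a line, values as JSON. send_rows: Moves the arm, as the interface text tells. Its arguments: {"type":"object","properties":{"increments":{"type":"array"},"newtons":{"type":"number"}},"required":["increments"]}

```bash
mkdir -p pics; cat > h.py <<'E'
import numpy as np, cv2
from rig import robot
def cam(n):
    c=robot.camera(n); c['K']=np.array([[c['fx'],0,c['cx']],[0,c['fy'],c['cy']],[0,0,1]]); c['D']=np.array(c['dist_coeffs'],float)
    c['R']=np.array(c['R']);c['t']=np.array(c['t']); return c
def rays(c,px):
    u=cv2.undistortPoints(np.array(px,float).reshape(-1,1,2),c['K'],c['D']).reshape(-1,2)
    return np.c_[u,np.ones(len(u))]
def plane(c,px,z):
    d=rays(c,px)@c['R']; o=-c['R'].T@c['t']; return o+d*((z-o[2])/d[:,2])[:,None]
def cloud(c):
    h,w=c['range_z'].shape; v,u=np.mgrid[:h,:w]
    r=rays(c,np.c_[u.ravel(),v.ravel()])*c['range_z'].reshape(-1,1)
    P=(r-c['t'])@c['R']; P[c['range_z'].ravel()==0]=np.nan; return P.reshape(h,w,3)
def proj(c,X):
    return cv2.projectPoints(np.array(X,float).reshape(-1,1,3),cv2.Rodrigues(c['R'])[0],c['t'],c['K'],c['D'])[0].reshape(-1,2)
def save(n,im,s=1): cv2.imwrite('pics/'+n,cv2.resize(im[:,:,::-1],None,fx=s,fy=s,interpolation=cv2.INTER_CUBIC))
E
python3 - <<'E'
from h import *
import pickle
d={}
for n in('scene','top'):
    c=cam(n); d[n]=c; save(n+'0.png',c['image'],1.5); print(n,-c['R'].T@c['t'],c['R'][2])
pickle.dump(d,open('d0.pkl','wb')); print(robot.get_obs())
E
```

```text
scene [1.16584115 0.77472357 0.86635989] [-0.46376315 -0.62373146 -0.62919219]
top [0.34056232 0.00986896 1.49771442] [ 1.64668845e-01 -5.93617475e-05 -9.86348908e-01]
{'time': 0.1, 'q': array([-1.30050007e+00,  5.28356113e-01,  1.43375227e+00, -1.58865300e-05,
        1.18139149e+00, -1.78547506e-01]), 'joint_velocities': array([ 0.0009745 , -0.00180373, -0.00263533,  0.0010329 ,  0.00060635,
       -0.00031842]), 'joint_torque': array([ 8.40072084e-05, -4.40984666e+01, -1.77149999e+01,  6.34676311e-02,
        5.33199264e-02, -3.70152702e-05]), 'position': array([ 0.27102751, -0.56247877,  0.22968693]), 'tool_rot': array([ 9.74921810e-01,  2.22545625e-01, -5.10689630e-05, -9.52271067e-04]), 'ft_force': array([ 0.51670289,  0.3497108 , -0.50234116]), 'moment': array([-0.05346731,  0.01381264,  0.02955827]), 'grip_force': 0.0, 'grip_width': 0.0871836510841559}
```

View pics/scene0.png

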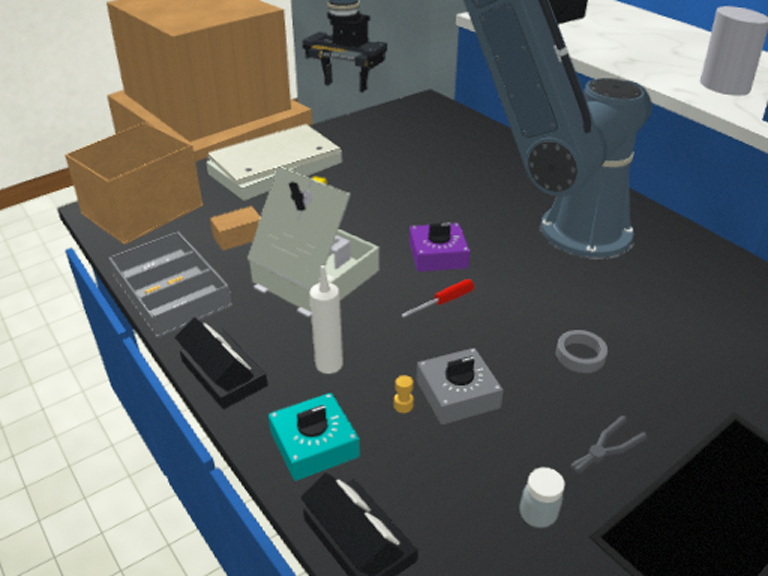

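View pics/top0.png

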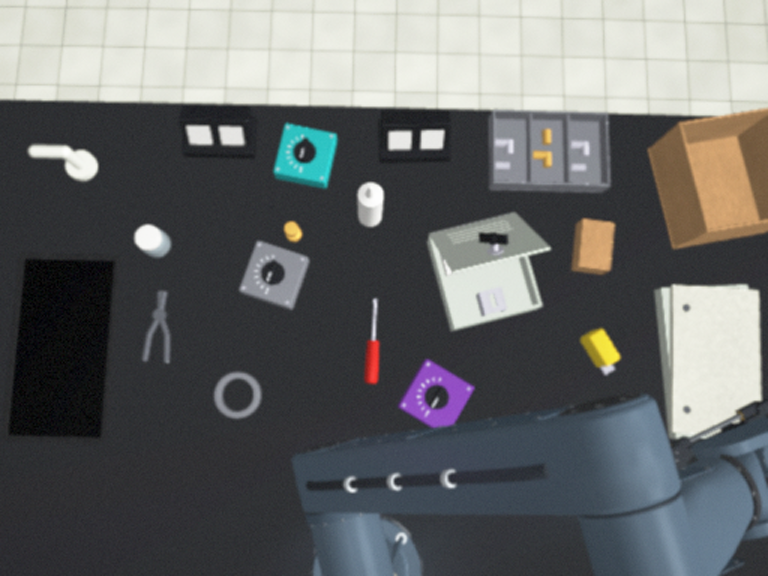

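The scene view has the open grey box at about (310,240), its cover standing open with the black wing at (297,195). The flat pale case at (275,160) is a look-alike of the box. There are three pods: grey (460,380), purple (440,245) and turquoise (313,435). In the top view the box is at (485,270), the grey pod at (275,275), the cartridge at (370,205) and the coupling at (292,231).

I choose the open grey box and the grey pod.

```bash
python3 - <<'E'
from h import *
import pickle
d=pickle.load(open('d0.pkl','rb'))
for n in('top','scene'):
    c=d[n];P=cloud(c);im=c['image'].astype(int);V=im.max(2);S=V-im.min(2)
    # pod
    box=lambda x0,x1,y0,y1:(P[...,0]>x0)&(P[...,0]<x1)&(P[...,1]>y0)&(P[...,1]<y1)
    g=plane(d['top'],[[275/1.5,275/1.5],[485/1.5,270/1.5]],.05)
    if n=='top':print('guess',g)
    x,y=g[0,:2]; m=box(x-.1,x+.1,y-.1,y+.1)&(P[...,2]>.038)&(P[...,2]<.052)
    r=cv2.minAreaRect(P[m][:,:2].astype(np.float32)*1000);print(n,'pod',m.sum(),r,np.median(P[m][:,2]))
    m=box(x-.04,x+.04,y-.04,y+.04)&(P[...,2]>.068)
    r=cv2.minAreaRect(P[m][:,:2].astype(np.float32)*1000);print(' bar',m.sum(),r)
    x,y=g[1,:2]; m=box(x-.15,x+.25,y-.16,y+.16)&(P[...,2]>.052)&(P[...,2]<.062)&(V>90)
    r=cv2.minAreaRect(P[m][:,:2].astype(np.float32)*1000);print(' rim',m.sum(),r)
    m=box(x-.15,x+.25,y-.16,y+.16)&(P[...,2]>.09)&(V>90)&(S<40)
    Q=P[m]; 
    for k in range(4):
        ce=Q.mean(0);u,s,vt=np.linalg.svd(Q-ce,full_matrices=False);dd=np.abs((Q-ce)@vt[2]);Q=Q[dd<.004] if k else Q[dd<.01]
    nn=vt[2]*np.sign(vt[2,0]);print(' cover',len(Q),nn,ce,'open',np.arctan2(np.hypot(*nn[:2]),nn[2]),'yaw',np.arctan2(nn[1],nn[0]), 'rms',s[2]/len(Q)**.5, Q.min(0),Q.max(0))
    m=box(x-.15,x+.25,y-.16,y+.16)&(P[...,2]>.09)&(V<60)
    W=P[m];h=(W-ce)@nn; print(' wing',m.sum(),h.min(),h.max()); 
    W=W[h>.028]if (h>.028).sum()>5 else W; print('  c',W.mean(0)); u,s,vt=np.linalg.svd(W-W.mean(0));print('  ax',vt[0],s)
a=d['top']['image'][120:230,150:390];save('crop0.png',a,3.3)
E
```

```text
guess [[ 0.56932074  0.19544286  0.05      ]
 [ 0.58912519 -0.22312112  0.05      ]]
top pod 1144 ((593.3062744140625, 194.93055725097656), (110.6313247680664, 150.78565979003906), 72.28438568115234) 0.04472825463586059
 bar 63 ((573.70703125, 201.445068359375), (12.888480186462402, 42.50989532470703), 70.24827575683594)
 rim 412 ((640.0491333007812, -230.03775024414062), (243.21759033203125, 351.68707275390625), 80.47364807128906)
 cover 1475 [0.80065953 0.22239062 0.55631531] [ 0.61728978 -0.21049034  0.16528214] open 0.980851337554952 yaw 0.27092967792404005 rms 0.0013571617960168795 [ 0.55290463 -0.30967354  0.09018179] [ 0.68737785 -0.11316263  0.22845829]
 wing 96 0.01881431608357354 0.03518592137064364
  c [ 0.62254642 -0.21215717  0.21509674]
  ax [-0.20174378 -0.79410383  0.57332238] [0.10349963 0.02140163 0.01658561]
scene pod 1234 ((594.7811279296875, 196.373046875), (112.8720932006836, 151.5049285888672), 72.38694763183594) 0.04488310331518458
 bar 110 ((576.5559692382812, 201.18939208984375), (15.544294357299805, 44.35466003417969), 70.78917694091797)
 rim 296 ((656.5573120117188, -203.04769897460938), (154.68536376953125, 365.52886962890625), 84.09375762939453)
 cover 2509 [0.80309468 0.2148241  0.55577832] [ 0.62429325 -0.20682634  0.15588482] open 0.9814974202831371 yaw 0.26137591064642784 rms 0.001827131181566825 [ 0.55802405 -0.3134761   0.09004752] [ 0.68995203 -0.11420086  0.22544419]
 wing 102 0.015842929068264504 0.03901812170830789
  c [ 0.62747146 -0.20714206  0.21043132]
  ax [ 0.16772681  0.79937671 -0.57694418] [0.13248436 0.03242573 0.01996363]
```

View pics/crop0.png

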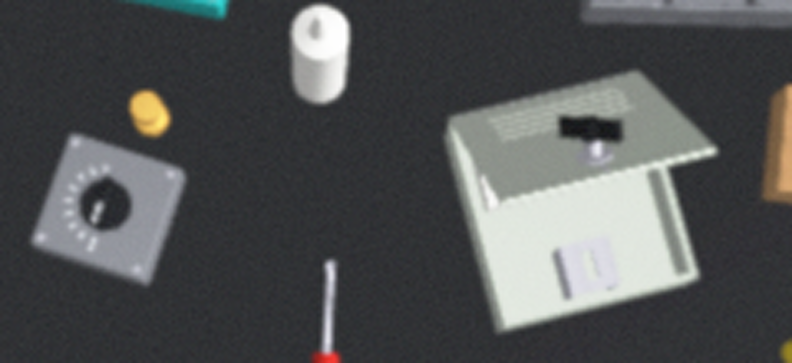

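The crop confirms the choice: the open box has the strike slot at (590,265), the wing at (590,128) and the plain grey pod at (105,205).

Estimates: box yaw 0.266, hinge (0.678, -0.195), wing about -0.8. I'll bring the closed fingers behind the cover, on its right side.

Request:
send_rows(
  increments=[0,0,-0.092,0,0,3.4,0,0,0,-0.092,0,0,3.4,0,0,0,0,0,0,3.4,0,0,0,0,3.2,2.5,0,0,0,0,0,3.2,2.5,0,0,0,0,0,3.2,2.5,0,0,0,0,0,3.2,2.5,0,0,0,0,0,3.2,2.5,0,0,0,0,0,3.2,2.5,0,0,0,0,0,3.2,2.5,0,0,0,0,0,3.2,2.5,0,0,0,0,0,3.2,2.5,0,0,0,0,0,3.2,2.5,0,0,0,0,0,3.2,2.5,0,0,0,0,0,3.2,2.5,0,0,0,0,0,0,0,0,0],
  newtons=40,
)

```text
time: 1.43
position: [0.6602, -0.2567, 0.3312]
tool_rot: [0.991, 0.136, 0.002, -0.002]
ft_force: [0.3, -0.3, 0.6]
grip_width: 0.0007
grip_force: 0.0
```

Request:
send_rows(
  increments=[0,0,0,0,0,-3.9,0,0,0,0,0,0,-3.9,0,0,0,0,0,0,-3.9,0,0,0,0,0,0,0,0,0,0,0,-1.3,-0.36,0,0,0,0,0,-1.3,-0.36,0,0,0,0,0,-1.3,-0.36,0,0,0,0,0,-0.6,-0.16,-0.47,0,0,0,0,-0.6,-0.16,-0.47,0,0,0,0,-0.6,-0.16,-0.47,0,0,0,0,-0.6,-0.16,-0.47,0,0,0,0,-0.56,-0.15,-0.64,0,0,0,0,-0.56,-0.15,-0.64,0,0,0,0,-0.56,-0.15,-0.64,0,0,0,0,-0.56,-0.15,-0.64,0,0,0,0,0,0,0,0],
)

```text
time: 2.77
position: [0.5674, -0.2855, 0.1689]
tool_rot: [0.991, 0.132, -0.002, -0.002]
ft_force: [-0.6, 0.2, -0.2]
grip_width: 0.0003
grip_force: 0.0
```

```bash
python3 - <<'E'
from h import *
c=cam('scene');save('scene1.png',c['image'][60:260,130:400],2.5)
o=robot.get_obs();print(o['position'],o['ft_force'],o['moment'])
E
```

```text
[ 0.56822108 -0.28568076  0.16961763] [-0.44761604 -0.38023612 -0.38944184] [ 0.02088654  0.04174885 -0.00110916]
```

View pics/scene1.png

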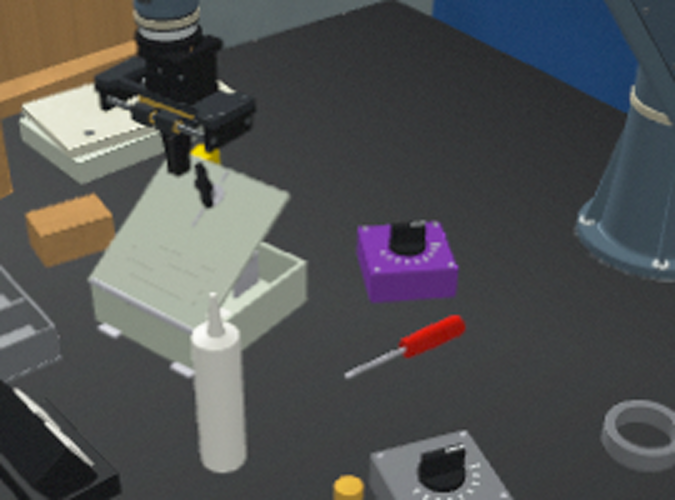

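The cover is following the fingers, which touch near its right free corner, crop (175,165). I'll continue down the arc.

Request:
send_rows(
  increments=[0,0,0,-0.33,-0.09,-0.74,0,0,0,0,-0.33,-0.09,-0.74,0,0,0,0,-0.33,-0.09,-0.74,0,0,0,0,-0.33,-0.09,-0.74,0,0,0,0,-0.25,-0.07,-0.81,0,0,0,0,-0.25,-0.07,-0.81,0,0,0,0,-0.25,-0.07,-0.81,0,0,0,0,-0.25,-0.07,-0.81,0,0,0,0,-0.1,-0.03,-0.8,0,0,0,0,-0.1,-0.03,-0.8,0,0,0,0,-0.1,-0.03,-0.8,0,0,0,0,0,0,-0.5,0,0,0,0,0,0,-0.4,0,0,0,0,0,0,-0.1,0,0,0,0,0,0,0,0,0,0,0,0,0,0,0],
)

```text
time: 4.15
position: [0.5439, -0.2937, 0.0754]
tool_rot: [0.991, 0.132, 0.0, 0.0]
ft_force: [0.2, -0.4, 0.5]
grip_width: 0.0006
grip_force: 0.0
```

Request:
send_rows(
  increments=[0,0,0,0,0,-0.1,0,0,0,0,0,0,-0.1,0,0,0,0,0,0,-0.1,0,0,0,0,0,0,0,0],
)

```text
time: 4.48
position: [0.5441, -0.2939, 0.0743]
tool_rot: [0.991, 0.132, 0.001, 0.001]
ft_force: [-2.4, 1.2, 10.7]
grip_width: 0.0008
grip_force: 5.2
```

Contact at 10.7 N with the cover at shut height. Next I lift, centre over the stud, turn to the wing and look from the wrist.

Request:
send_rows(
  increments=[0,0,0,0,0,3.5,0,0,0,0,0,0,3.5,0,0,0,0.114,-0.3,1,3.5,0.3,0,0,0.114,-0.3,1,3.5,0.6,0,0,0.114,-0.3,1,2,1,0,0,0.114,-0.3,1,0,1,0,0,0.114,-0.3,1,0,1,0,0,0.114,0,1,0,1,0,0,0.114,0,0,0,1,0,0,0,0,0,0,1,0,0,0,0,0,0,1],
)

```text
time: 5.4
position: [0.5288, -0.2336, 0.2325]
tool_rot: [0.863, 0.506, 0.0, 0.0]
ft_force: [0.6, 0.3, -0.9]
grip_width: 0.0523
grip_force: 0.0
```

```bash
python3 - <<'E'
from h import *
o=robot.get_obs();print(o['position'],o['tool_rot'],o['q'])
c=cam('wrist');save('wrist1.png',c['image'],1.5)
for n,c in(('wrist',c),('scene',cam('scene'))):
    P=cloud(c);V=c['image'].max(2)
    near=(np.hypot(P[...,0]-.529,P[...,1]+.236)<.06)
    m=near&(P[...,2]>.085)&(P[...,2]<.108)&(V<80)
    r=cv2.minAreaRect(P[m][:,:2].astype(np.float32)*1000);print(n,m.sum(),r,P[m].mean(0))
    m=(np.hypot(P[...,0]-.587,P[...,1]+.22)<.09)&(P[...,2]>.05)&(P[...,2]<.08)&(V>90)
    if m.sum()>50:
        Q=P[m];A=np.c_[Q[:,:2]-[.587,-.22],np.ones(len(Q))];print(' cover z fit',np.linalg.lstsq(A,Q[:,2],rcond=None)[0])
    m=(np.hypot(P[...,0]-.587,P[...,1]+.22)<.16)&(P[...,2]>.058)&(P[...,2]<.075)&(V>90)
    print(' coverrect',cv2.minAreaRect(P[m][:,:2].astype(np.float32)*1000))
E
```

```text
[ 0.5287537  -0.23357676  0.23245227] [8.62775047e-01 5.05587810e-01 1.51954742e-04 4.02152842e-04] [-6.09166094e-01  4.61545590e-01  1.55150274e+00 -6.68483765e-05
  1.12768664e+00 -9.84675020e-02]
wrist 434 ((528.828369140625, -237.98468017578125), (54.3698616027832, 14.47070026397705), 61.14020919799805) [ 0.52930134 -0.23656842  0.09975448]
 cover z fit [ 0.00092096 -0.00029883  0.06608143]
 coverrect ((586.6539916992188, -222.28431701660156), (198.44866943359375, 180.56358337402344), 15.421192169189453)
scene 51 ((530.9275512695312, -236.2976837158203), (55.36444091796875, 12.63460636138916), 55.5190544128418) [ 0.53423083 -0.23238038  0.0980057 ]
 cover z fit [ 0.0041845  -0.00969579  0.06673812]
 coverrect ((587.0996704101562, -221.57681274414062), (207.1405029296875, 185.82672119140625), 14.937518119812012)
```

View pics/wrist1.png

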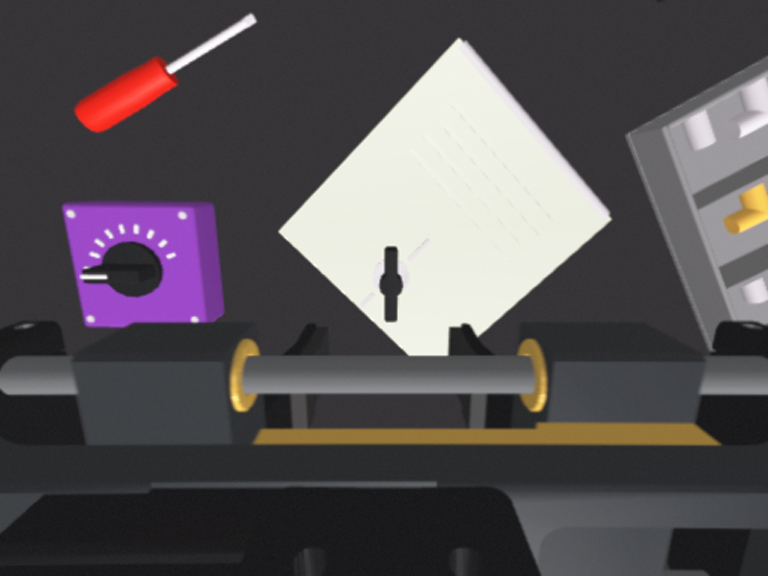

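The wrist view shows the cover shut flat, with the wing at (390,285) upright in the picture, in line with the tool, and the slot dashes running diagonally. The wing is at (0.529, -0.2377), yaw 1.06. I descend and grip it.

Request:
send_rows(
  increments=[0,0,0,0,-0.4,0,1,0,0,0,0,0,-3.5,1,0,0,0,0,0,-3.5,1,0,0,0,0,0,-3.5,1,0,0,0,0,0,-3.0,1,0,0,0,0,0,-0.6,1,0,0,0,0,0,0,0.1,0,0,0,0,0,0,0.1,0,0,0,0,0,0,0.0,0,0,0,0,0,0,0.0,0,0,0,0,0,0,0.0,0,0,0,0,0,0,0.0,0,0,0,0,0,0,0.0,0,0,0,0,0,0,0.0],
  newtons=30,
)

```text
time: 6.67
position: [0.5288, -0.2377, 0.0917]
tool_rot: [0.862, 0.507, 0.0, 0.0]
ft_force: [-0.2, 0.4, -0.4]
grip_width: 0.0418
grip_force: 0.0
```

Request:
send_rows(
  increments=[0,0,0,0,0,0,0,0,0,0,0,0,0,0,0,0,0,0,0,0,0,0,0,0,0,0,0,0,0,0,0,0,0,0,0,0,0,0,0,0,0,0,0,0,0,0,0,0,0],
)

```text
time: 7.25
position: [0.5287, -0.2377, 0.0911]
tool_rot: [0.862, 0.507, 0.0, 0.0]
ft_force: [0.4, -0.6, 0.4]
grip_width: 0.0168
grip_force: 30.0
```

Request:
send_rows(
  increments=[0,0,-0.114,0,0,0,0,0,0,-0.114,0,0,0,0,0,0,-0.114,0,0,0,0,0,0,-0.114,0,0,0,0,0,0,-0.114,0,0,0,0,0,0,-0.114,0,0,0,0,0,0,-0.114,0,0,0,0,0,0,0,0,0,0,0,0,0,0,0,0,0,0],
)

```text
time: 8.0
position: [0.529, -0.238, 0.0911]
tool_rot: [0.991, 0.133, 0.0, 0.0]
ft_force: [1.3, -1.2, -2.1]
grip_width: 0.0171
grip_force: 30.0
```

```bash
python3 - <<'E'
from h import *
o=robot.get_obs();print(o['position'],2*np.arctan2(o['tool_rot'][1],o['tool_rot'][0]),o['moment'],o['grip_width'])
c=cam('wrist');save('wrist2.png',c['image'],1.5)
E
```

```text
[ 0.52896791 -0.23795102  0.09113354] 0.26749158691902053 [-0.22981992 -0.23364867 -0.05610105] 0.017114719395439324
```

View pics/wrist2.png

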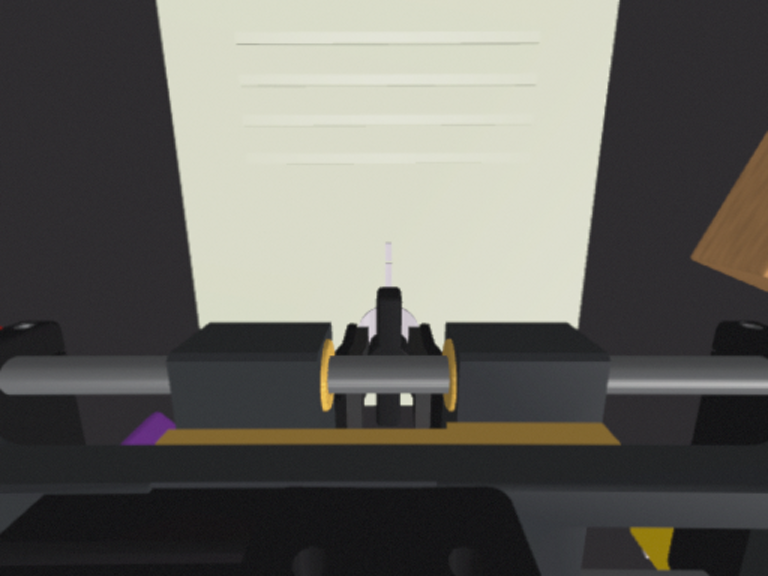

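The wing at (388,310) is now in line with the slot dash at (388,260). I push it in.

Request:
send_rows(
  increments=[0,0,0,0,0,-0.2,0,0,0,0,0,0,-0.2,0,0,0,0,0,0,-0.2,0,0,0,0,0,0,-0.2,0,0,0,0,0,0,-0.2,0,0,0,0,0,0,-0.2,0,0,0,0,0,0,-0.15,0,0,0,0,0,0,0,0,0,0,0,0,0,0,0],
)

```text
time: 8.8
position: [0.5289, -0.2379, 0.0774]
tool_rot: [0.991, 0.132, 0.0, 0.0]
ft_force: [2.6, -1.6, -0.6]
grip_width: 0.017
grip_force: 30.0
```

Request:
send_rows(
  increments=[0,0,0,0,0,-0.08,0,0,0,-0.12,0,0,0,0,0,0,-0.12,0,0,0,0,0,0,-0.12,0,0,0,0,0,0,-0.12,0,0,0,0,0,0,-0.12,0,0,0,0,0,0,-0.12,0,0,0,0,0,0,-0.12,0,0,0,0,0,0,-0.12,0,0,0,0,0,0,-0.12,0,0,0,0,0,0,-0.12,0,0,0,0,0,0,-0.12,0,0,0,0,0,0,-0.12,0,0,0,0,0,0,-0.12,0,0,0,0,0,0,-0.03,0,0,0,0,0,0,0,0,0,0,0,0,0,0,0,0,0,0],
)

```text
time: 10.22
position: [0.5287, -0.2383, 0.0769]
tool_rot: [0.789, -0.615, 0.0, 0.0]
ft_force: [1.3, -4.9, 0.0]
grip_width: 0.0168
grip_force: 30.0
```

```bash
python3 - <<'E'
from h import *
o=robot.get_obs();print(o['position'],2*np.arctan2(o['tool_rot'][1],o['tool_rot'][0]),o['moment'],o['grip_width'],o['q'])
E
```

```text
[ 0.52865766 -0.23833937  0.07685506] -1.323907030402023 [-0.72253912 -0.15182591 -0.03190832] 0.01682359301719362 [-6.15695468e-01  6.81699075e-01  1.66847858e+00 -1.22902409e-03
  7.90471504e-01  2.27987211e+00]
```

Request:
send_rows(
  increments=[0,0,0,0,0,0,0.5,0,0,0,0,0,0,0.7,0,0,0,0,0,0,0.7,0,0,0,0,0,0,0.7,0,0,0,0,0,0,0.7,0,0,0,0,0,2,0.7,0,0,0,0,0,4,0.7,0,0,0,0,0,4,0.7,0,0,0,0,0,4,0.7,0,0,0,0,0,4,0.7,0,0,0,0,0,4,0.7,0,0,0,0,0,0,0.7,0,0,0,0,0,0,0.7],
)

```text
time: 11.3
position: [0.5297, -0.238, 0.2999]
tool_rot: [0.789, -0.615, 0.003, -0.0]
ft_force: [-0.5, 0.2, -0.5]
grip_width: 0.0608
grip_force: 0.0
```

```bash
python3 - <<'E'
from h import *
c=cam('wrist');save('wrist3.png',c['image'],1)
P=cloud(c);V=c['image'].max(2)
m=(np.hypot(P[...,0]-.529,P[...,1]+.2375)<.05)&(P[...,2]>.074)&(P[...,2]<.12)&(V<80)
print(m.sum(),cv2.minAreaRect(P[m][:,:2].astype(np.float32)*1000),np.median(P[m][:,2]))
c=cam('scene');P=cloud(c)
m=(abs(P[...,0]-.66)<.08)&(abs(P[...,1]-.01)<.08)&(P[...,2]>.08);print('cart',P[m].min(0),P[m].max(0))
E
```

```text
251 ((528.39453125, -239.61582946777344), (14.044748306274414, 52.84524917602539), 14.4011869430542) 0.08556332613406105
cart [ 0.68704752 -0.01252343  0.08036309] [0.73573459 0.03675553 0.21570805]
```

View pics/wrist3.png

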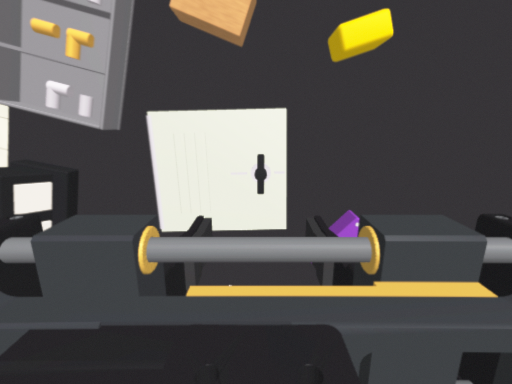

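Wrist view: the wing at (261,173) stands across the slot dashes and its top is at z = 0.0856, so it is fully in and locked. Now to the pod, unwinding the wrist on the way.

Request:
send_rows(
  increments=[0,0,0.121,0.2,2,0,0.7,0,0,0.121,0.2,2,0,0.7,0,0,0.121,0.2,2,0,0.7,0,0,0.121,0.2,2,0,0.7,0,0,0.121,0.2,2,0,0.7,0,0,0.121,0.2,2,0,0.7,0,0,0.121,0.2,2,0,0.7,0,0,0.121,0.2,2,0,0.7,0,0,0.121,0.2,2,0,0.7,0,0,0.121,0.2,2,0,0.7,0,0,0.121,0.2,2,0,0.7,0,0,0.121,0.2,2,0,0.7,0,0,0.121,0.2,2,0,0.7,0,0,0.121,0.2,2,0,0.7,0,0,0.121,0.2,2,0,0.7,0,0,0.121,0.2,2,0,0.7,0,0,0.121,0.2,2,0,0.7,0,0,0.121,0.2,2,0,0.7,0,0,0.121,0.2,2,0,0.7,0,0,0.121,0.2,2,0,0.7],
)

```text
time: 13.07
position: [0.567, 0.1633, 0.2938]
tool_rot: [0.852, 0.523, -0.003, -0.001]
ft_force: [0.5, -0.6, -0.3]
grip_width: 0.061
grip_force: 0.0
```

Request:
send_rows(
  increments=[0,0,0.121,0.1,2,0,0.6,0,0,0.121,0.1,2,0,0.6,0,0,0.121,0.1,0,0,0.6,0,0,0.121,0.1,0,0,0.6,0,0,0.121,0.1,0,0,0.6,0,0,0.121,0,0,0,0.6,0,0,0.121,0,0,0,0.6,0,0,0.121,0,0,0,0.6,0,0,0.121,0,0,0,0.6,0,0,0.121,0,0,0,0.6,0,0,0.121,0,0,0,0.6,0,0,0.121,0,0,0,0.6,0,0,0.121,0,0,0,0.6,0,0,0.121,0,0,0,0.6,0,0,0,0,0,-4,0.6,0,0,0,0,0,-4,0.6,0,0,0,0,0,0,0.6,0,0,0,0,0,0,0.6],
)

```text
time: 14.57
position: [0.5706, 0.2019, 0.2129]
tool_rot: [0.176, 0.984, -0.002, -0.005]
ft_force: [0.9, 0.1, 1.1]
grip_width: 0.0522
grip_force: 0.0
```

```bash
python3 - <<'E'
from h import *
o=robot.get_obs();print(o['position'],2*np.arctan2(o['tool_rot'][1],o['tool_rot'][0]),o['q'])
c=cam('wrist');save('wrist4.png',c['image'],1.2)
P=cloud(c);V=c['image'].max(2)
m=(np.hypot(P[...,0]-.5755,P[...,1]-.2015)<.035)&(P[...,2]>.070)&(P[...,2]<.09)
print(m.sum(),cv2.minAreaRect(P[m][:,:2].astype(np.float32)*1000),np.median(P[m][:,2]))
m=(np.hypot(P[...,0]-.5755,P[...,1]-.2015)<.085)&(P[...,2]>.04)&(P[...,2]<.05)
print('pod',cv2.minAreaRect(P[m][:,:2].astype(np.float32)*1000))
E
```

```text
[0.57058817 0.20194083 0.21290181] 2.78869545323088 [ 1.55694891e-01  5.24923591e-01  1.49445064e+00  7.04586987e-05
  1.13276583e+00 -1.06223446e+00]
412 ((572.9992065429688, 200.02223205566406), (11.999285697937012, 43.96688461303711), 72.82110595703125) 0.07828296491228576
pod ((573.0814208984375, 199.98822021484375), (109.9033432006836, 109.99049377441406), 72.76311492919922)
```

View pics/wrist4.png

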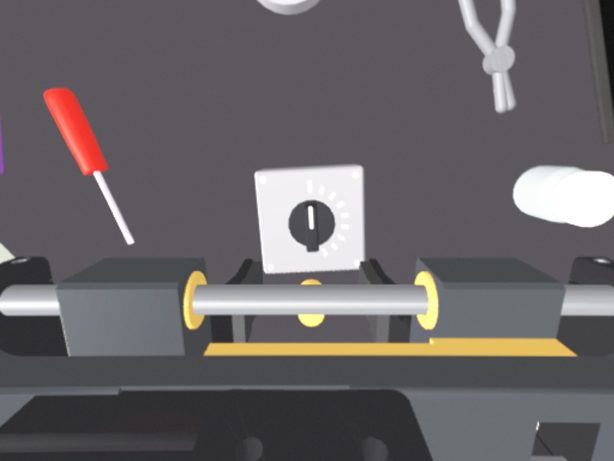

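Wrist view: the grey pod's dial is at (311,222), its pointer at the off tick (310,186), in line with the tool. The coupling at (312,303) is clear of the fingers. I descend and grip the bar.

Request:
send_rows(
  increments=[0,0,0.052,0.24,-0.19,-3.6,0.6,0,0,0,0,0,-3.6,0.6,0,0,0,0,0,-3.6,0.6,0,0,0,0,0,-3,0.6,0,0,0,0,0,-0.8,0.6,0,0,0,0,0,0,0.6,0,0,0,0,0,0,0.6],
)

```text
time: 15.2
position: [0.5778, 0.2009, 0.0727]
tool_rot: [0.15, 0.989, 0.001, 0.002]
ft_force: [-0.7, 0.3, 0.6]
grip_width: 0.0527
grip_force: 0.0
```

```bash
python3 - <<'E'
from h import *
from scipy.spatial.transform import Rotation as R
o=robot.get_obs();print(o['position'],2*np.arctan2(o['tool_rot'][1],o['tool_rot'][0]),o['ft_force'],R.from_quat(o['tool_rot']).as_matrix()[:,2])
E
```

```text
[0.57783342 0.20085219 0.07273521] 2.8408263985316973 [-0.69149426  0.26502018  0.62459062] [ 3.35472387e-03  5.30330983e-04 -9.99994232e-01]
```

Request:
send_rows(
  increments=[0,0,0,-0.45,-0.1,0,0.6,0,0,0,0,0,-0.7,0.6,0,0,0,0,0,0,0.3,0,0,0,0,0,0,0,0,0,0,0,0,0,0,0,0,0,0,0,0,0,0,0,0,0,0,0,0,0,0,0,0,0,0,0,0,0,0,0,0,0,0,0,0,0,0,0,0,0,0,0,0,0,0,0,0,0,0,0,0,0,0,0],
  newtons=40,
)

```text
time: 16.2
position: [0.572, 0.201, 0.0639]
tool_rot: [0.15, 0.989, 0.001, 0.001]
ft_force: [0.4, 5.9, -0.6]
grip_width: 0.0116
grip_force: 40.0
```

Request:
send_rows(
  increments=[0,0,-0.1163,0,0,0,0,0,0,-0.1163,0,0,0,0,0,0,-0.1163,0,0,0,0,0,0,-0.1163,0,0,0,0,0,0,-0.1163,0,0,0,0,0,0,-0.1163,0,0,0,0,0,0,-0.1163,0,0,0,0,0,0,-0.1163,0,0,0,0,0,0,-0.1163,0,0,0,0,0,0,-0.1163,0,0,0,0,0,0,-0.1163,0,0,0,0,0,0,-0.1163,0,0,0,0,0,0,0,0,0,0,0,0,0,0,0,0,0,0,0,0,0,0,0,0,0,0,0,0,0,0,0,0,0,0],
)

```text
validation failed for argument at $.in...
```

Request:
send_rows(
  increments=[0,0,-0.116,0,0,0,0,0,0,-0.116,0,0,0,0,0,0,-0.116,0,0,0,0,0,0,-0.116,0,0,0,0,0,0,-0.116,0,0,0,0,0,0,-0.116,0,0,0,0,0,0,-0.116,0,0,0,0,0,0,-0.116,0,0,0,0,0,0,-0.116,0,0,0,0,0,0,-0.116,0,0,0,0,0,0,-0.116,0,0,0,0,0,0,-0.116,0,0,0,0,0,0,0,0,0,0,0,0,0,0,0,0,0,0,0,0,0,0,0,0,0],
)

```text
time: 17.45
position: [0.5737, 0.202, 0.0639]
tool_rot: [0.749, 0.662, 0.003, 0.0]
ft_force: [3.6, 7.2, -3.9]
grip_width: 0.0118
grip_force: 40.0
```

```bash
python3 - <<'E'
from h import *
o=robot.get_obs();print(o['time'],o['position'],2*np.arctan2(o['tool_rot'][1],o['tool_rot'][0]),o['ft_force'],o['moment'],o['grip_width'])
E
```

```text
17.45 [0.57365589 0.20200744 0.06389857] 1.4470973031106777 [ 3.58091391  7.21038669 -3.89082399] [ 1.30189035 -0.51322111 -0.00590755] 0.011790330818818714
```

Request:
send_rows(
  increments=[0,0,0,0,0,0,0.25,0,0,0,0,0,0,0.35,0,0,0,0,0,0,0.4,0,0,0,0,0,0,0.4,0,0,0,0,0,0,0.4,0,0,0,0,0,2,0.4,0,0,0,0,0,4,0.4,0,0,0,0,0,4,0.4,0,0,0,0,0,4,0.4,0,0,0,0,0,4,0.4,0,0,0,0,0,0,0.4,0,0,0,0,0,0,0.4,0,0,0,0,0,0,0.4],
)

```text
time: 18.53
position: [0.5708, 0.1992, 0.2436]
tool_rot: [0.749, 0.663, -0.0, -0.0]
ft_force: [0.2, -1.0, -0.5]
grip_width: 0.0344
grip_force: 0.0
```

```bash
python3 - <<'E'
from h import *
c=cam('wrist');P=cloud(c)
m=(np.hypot(P[...,0]-.573,P[...,1]-.2)<.035)&(P[...,2]>.070)&(P[...,2]<.09)
print(m.sum(),cv2.minAreaRect(P[m][:,:2].astype(np.float32)*1000))
save('fin.png',np.hstack([c['image'],cam('scene')['image']]),.78)
E
```

```text
355 ((572.751220703125, 200.44680786132812), (43.66563034057617, 11.23620891571045), 83.33885955810547)
```

View pics/fin.png

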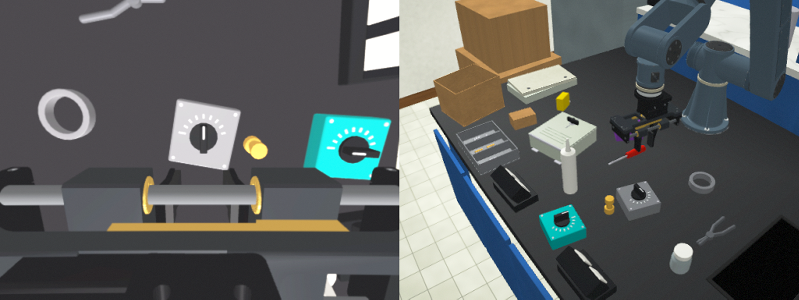

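The left picture shows the dial's pointer at (204,133) turned 79.5°, the fourth click. The right one shows the box locked at (563,135) and the bystanders standing where they were. I hand in.

```bash
python3 -c "
from rig import robot
print(robot.hand_in())"
```

```text
the job is handed in; nothing more can be done
None
```

The cover is shut and locked with the wing stud, the grey pod's dial stands at four clicks clockwise from off, the bystanders looked undisturbed in the last picture, and the job is handed in (no verdict came back).

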